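Steady temperature reading of the amber glass roundel

ROBOT

A 7-joint arm with a two-finger parallel gripper is mounted at the origin on the work surface. World frame = base frame: x ahead of the robot, y to its left, z up, the work surface at z = 0. Lengths are in m, angles in rad, forces in N, time in s.
With the tool pointing down it reaches from about 0.4 to 0.875 m from the base axis. Payload 6.5 kg.
Tool frame: the origin (TCP) lies midway between the tips of the shut fingers; the grasp point (between the pads) lies env.tcp_to_grasp behind it (env.tcp_to_grasp is the distance from the TCP to the grasp point, in m); z points along the fingers, y is the line along which they close (so a half turn about z gives the same grasp; the last joint's range is limited). The gripper opens to 88 mm and grips with 3 to 60 N. Pads are 18 mm wide; open, the fingers measure 123 mm over their backs; the gripper's body (75 mm by 187 mm) begins 45 mm behind the grasp point.
Start: joints at [1.252, 0.536, -0.004, 1.538, 0.003, 1.067, -0.071], TCP at [0.163, -0.629, 0.21] pointing down, gripper open.
Joint ranges: [-2.7, 2.7], [-0.37, 2.16], [-1.27, 1.26], [0.24, 2.4], [-1.31, 4.45], [0.19, 1.91], [-2.76, 2.76]. Speed limits (rad/s): [2.39, 2.39, 3.14, 3.14, 3.14, 3.14, 3.14].

INTERFACE

Orientations are given as a unit quaternion [w, x, y, z].
In Python, from plant import env, vision, ticket, spotter gives the robot as it stands. The module is installed in compiled form; this text tells all that it offers.
- The arm moves only by the shell command python3 -m creep 'ROWS' [OPENING]. ROWS is JSON, a list of rows, each a list of 2 entries, a list of its own where there are three numbers: the shift along the tool's x, y, z in mm, then the turn about the tool's z in rad. In form: [[[tx, ty, tz], spin], ...]. A call has exactly 8 rows; each row shifts and turns the commanded pose from where the row before left it, along the tool's axes as they then stand; what a row does not reach is not made up. A row lasts 1/10 s, in which the tool goes at most 50 mm and 8.59 degrees, less where a joint would pass 70% of its speed; a pose out of reach is approached as far as the arm can. A call with a gripper value outside its range is refused whole. OPENING is the finger opening in mm, from 0 to 88.1, set as the call begins (- or left out, the last holds). The fingers move at their own pace and stop on an object; the grip force is fixed at half the most. Time passes only in rows, so rows that do not move let the fingers close, or fill a call up. It gives the time, the measured TCP pose, the force, the opening and the grip force at its end, in the units of the state.
- env.read_state(): the state, without advancing time (a new reading comes with each control period).
- vision.read_camera(name): name is "side" or "top" or "wrist"; returns (picture, depth): 400x640x3 uint8, blue, green, red; 400x640 float32, m along the optical axis (not along the pixel's ray), 0 where there is no reading.
- vision.camera_info(name): a dict with "fx", "fy", "cx", "cy" (pixels), "cam_to_world" (4x4, takes a point from camera to world coordinates). Camera axes: x right, y down, z forward; pixel columns grow to the right and rows downward; lengths in m; the calibration is good to about 2 mm. A picture is of the moment at which its call begins: read the wrist's pose just before it. camera_info takes no time and is no camera call; for the wrist camera it gives the pose at the moment of the call.
- ticket.hand_in(): hands the job in; it is judged then, once.
Trained networks look in the newest picture that a camera, given by its name, has taken for a name from the list of things; names that differ only in an ending like _2 or _b are one class to them, and where a whole thing is asked for, a point or a joint stands for the part that bears it (a point fixed in the world has none). Each returns a list of dicts, best first, with "confidence" (0 to 1); they miss things now and then, are a little off and sometimes report something else, mostly with a low value. They report only what shows in the picture. A call takes as long as a camera call. They do not tell look-alikes from the thing itself.
- spotter.find_in(label, camera): "xy" ([column, row] in pixels, amid what is visible of it).
The state is a dict: "t": time; "joints": joint angles; "joint_velocities": joint speeds; "joint_efforts": joint torques, N m; "tool_pos": TCP position; "tcp_rot": TCP orientation; "ft_force": force on the tool from outside, world axes, zero at the start; "torque": the same for the moment, N m; "grip_width": finger opening in m; "gripper_force": force on a finger pad.
Only numpy, scipy, OpenCV 4.12 (cv2) and the standard library are available. Lean on these libraries where they do the work, as an engineer would, in place of code of your own. Each camera call takes 0.05 s, during which the arm holds its last target. There are 200 camera calls.

TASK

Pick the yellow infrared thermometer up out of its tray and take a reading of the amber (orange) glass disc: point the lens squarely at the middle of the disc from about 10 cm away and hold it still there for at least one second. Then lay the thermometer back in its tray, flat and right way up, without dropping it, and let go. Do not touch either disc or its stand, and leave everything else on the bench where it is.

Things in the scene. Friction and masses are not known exactly. Their poses are not given: they have to be found in the camera images.
- thermometer: Infrared thermometer, loose, 0.2-0.4 kg: straight yellow block 120 x 40 x 44 high with black grip band (x -70 to +50 mm), round black lens hood 34 diameter in front (x +50 to +85), black display box 8 high on top at the rear (x -67 to -29). Grip across y near x = 0. Origin: centre of the underside, below the centre of mass; x points out of the lens (the way it looks), z up through the top.
- lens (a point): Centre of the lens at the front end of the thermometer, 85 mm ahead of its origin and 24 mm above its underside; x points the way the thermometer looks, z to its top.
- tray_in (a point): Centre of the inner floor of the fixed pale wooden tray (outer 260 x 170 x 15 high, walls 5, floor 5 thick, so this point is 5 mm above the bench); x along the tray's long side, y along its short side.
- amber_spot (a point): Centre of the front of the AMBER (orange) glass disc, 70 diameter, 8 thick, on an 84 x 84 dark steel plate tilted in a yoke (120 wide) on a pale brick. About 106 mm above the bench; stand top about 145 mm. x points out of the glass along the face's normal, which looks 28 to 43 degrees above horizontal (it varies); y is level, across the face.
- blue_spot (a point): The same point of the BLUE disc on the other, otherwise identical stand; the two stands may have changed places. Not to be measured.
- amber_stand: Brick base of the amber disc's stand, fixed to the bench, 114 x 114 x 42; origin centre of underside, x the horizontal way the disc looks.
- blue_stand: Brick base of the blue disc's stand, the same.
- paddle: Bystander: spatula-like paddle with wooden handle, 240 long, lying along its x; origin on its underside.
- ladle: Bystander: wooden forming cup, 68 diameter, 45 high, with a 100 mm level handle along x; origin centre of the cup's underside.
- frit_a: Bystander: greenish glass jar, 64 diameter, 85 high; origin centre of underside.
- frit_b: Bystander: amber-coloured glass jar, 64 diameter, 85 high; origin centre of underside.
- tweezers: Bystander: steel tweezers, 220 long, 12 high, lying along x.
- brush: Bystander: brush lying along its x.
- tray: The tray itself: origin under its centre, on the bench, 5 mm below point tray_in; same axes.
Mind the look-alikes: they are no part of the job. Leave any red or turquoise look-alike of the thermometer alone.

How it is judged:
On the way:
1. thermometer looks at the amber disc within 15 degrees of square and 15 mm of its centre each way, lens 60 to 140 mm off, still (under 20 mm/s, 0.15 rad/s) for 1 s (angle between the x axis of lens and the x axis of amber_spot, either way round below 0.262 rad and x of amber_spot in the frame of lens between 0.06 and 0.14 m and y of amber_spot in the frame of lens between -0.015 and 0.015 m and z of amber_spot in the frame of lens between -0.015 and 0.015 m and x of lens in the frame of amber_spot above 0.05 m and linear speed of thermometer below 0.02 m/s and angular speed of thermometer below 0.15 rad/s), for 1 s.
At the end, for the whole second after the job is handed in: After the reading the thermometer lies released and at rest flat on the tray's floor: its underside within 4 mm of the floor and its top within 0.08 rad of upright, its origin within 80 mm along and 65 mm across of the tray's centre. It may point either way (x of thermometer in the frame of tray_in between -0.08 and 0.08 m and y of thermometer in the frame of tray_in between -0.065 and 0.065 m and z of thermometer in the frame of tray_in between -0.004 and 0.004 m and angle between thermometer's own z axis and vertical below 0.08 rad and linear speed of thermometer below 0.01 m/s and angular speed of thermometer below 0.1 rad/s); the robot touches nothing.
It fails at once if either disc or its stand is touched with more than 2 N (contact force between anything else and amber_stand above 2 N or contact force between anything else and blue_stand above 2 N).
It fails at once if the thermometer is dropped or banged down (over 40 N against the tray) (contact force between thermometer and tray above 40 N).
It fails at once if another thing on the bench is moved by more than 20 mm (distance of any of paddle, ladle, frit_a, frit_b, tweezers, brush from where it was at the start of the episode above 0.02 m).
It also fails if it takes over 54 s, if anything falls off the work surface, if the arm or the gripper's body presses on something with over 40 N, if the wrist force passes 120 N, or if a joint passes its speed limit or range.

## Working session

There is one attempt and no reset: what is moved stays moved. The work goes in short steps, Python scripts to look and compute and a shell command to move; the robot and the scene stay as the last step left them, time stands still between calls to the robot, and variables do not carry over. Pictures are saved under pics/ and viewed, at most 10 in all, crops included, and the job is handed in when it is done.

```bash
mkdir -p pics; cat > h.py <<'E'
import numpy as np, cv2
from plant import env, vision, ticket, spotter
def shot(n):
    i=vision.camera_info(n); p,d=vision.read_camera(n); return p,d,i
def pts(d,i):
    v,u=np.mgrid[:d.shape[0],:d.shape[1]]
    c=np.stack([(u-i['cx'])/i['fx']*d,(v-i['cy'])/i['fy']*d,d],-1)
    T=np.array(i['cam_to_world']); return c@T[:3,:3].T+T[:3,3]
E
python3 - <<'E'
from h import *
s=env.read_state();print({k:np.round(v,3).tolist() for k,v in s.items()},env.tcp_to_grasp)
for n in['top','side']:
    p,d,i=shot(n);cv2.imwrite(f'pics/{n}0.png',p);np.savez(f'{n}0.npz',p=p,d=d,P=pts(d,i))
    print(n,np.round(i['cam_to_world'],2).tolist(),i['fx'])
    P=pts(d,i)
    for l in['thermometer','lens','amber_spot','blue_spot','tray_in','tray']:
        for r in spotter.find_in(l,n)[:3]:
            u,v=np.round(r['xy']).astype(int); print(l,u,v,round(r['confidence'],2),P[v,u].round(3))
E
```

```text
{'t': 0.0, 'joints': [1.252, 0.537, -0.004, 1.539, 0.003, 1.067, -0.071], 'joint_velocities': [0.001, -0.001, 0.001, 0.001, -0.001, -0.002, 0.0], 'joint_efforts': [0.001, -57.098, 0.992, -25.16, -0.056, 0.018, 0.0], 'tool_pos': [0.162, -0.629, 0.209], 'tcp_rot': [-0.001, 0.992, 0.126, -0.0], 'ft_force': [-0.278, 0.305, 0.928], 'torque': [-0.027, -0.004, 0.026], 'gripper_force': 0.0, 'grip_width': 0.088} 0.0187
top [[0.01, -1.0, 0.07, 0.44], [-1.0, -0.02, -0.02, -0.04], [0.03, -0.07, -1.0, 1.64], [0.0, 0.0, 0.0, 1.0]] 515.0962800930489
thermometer 382 292 0.95 [ 0.278 -0.306  0.044]
thermometer 365 215 0.59 [ 0.514 -0.252  0.049]
thermometer 449 236 0.59 [ 0.453 -0.515  0.042]
lens 445 237 0.97 [ 0.45  -0.502  0.045]
lens 363 214 0.62 [ 0.518 -0.246  0.045]
lens 382 290 0.6 [ 0.284 -0.306  0.042]
amber_spot 363 216 0.62 [ 0.511 -0.245  0.054]
amber_spot 208 158 0.6 [0.673 0.225 0.12 ]
blue_spot 206 236 0.8 [0.442 0.226 0.107]
tray_in 366 222 0.88 [ 0.493 -0.255  0.046]
tray 363 221 0.64 [ 0.496 -0.245  0.05 ]
side [[-0.89, -0.35, 0.29, 0.2], [-0.46, 0.68, -0.57, 0.63], [0.0, -0.64, -0.77, 1.01], [0.0, 0.0, 0.0, 1.0]] 451.7311164957875
thermometer 414 132 0.75 [ 0.44  -0.477  0.049]
thermometer 366 173 0.67 [ 0.503 -0.24   0.051]
thermometer 448 190 0.66 [ 0.27  -0.291  0.047]
lens 448 192 0.93 [ 0.268 -0.29   0.039]
lens 414 131 0.93 [ 0.44  -0.475  0.055]
lens 363 171 0.88 [ 0.514 -0.244  0.051]
amber_spot 216 259 0.49 [0.673 0.239 0.133]
blue_spot 307 304 0.73 [0.435 0.243 0.133]
tray 368 182 0.61 [ 0.494 -0.244  0.013]
tray 224 277 0.48 [0.673 0.233 0.044]
tray 216 258 0.27 [0.673 0.238 0.136]
```

View pics/top0.png

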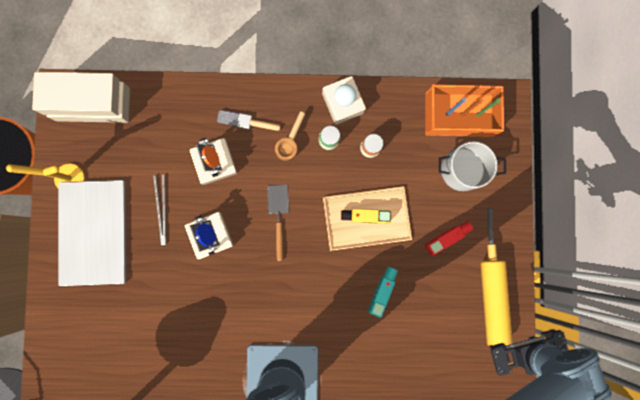

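View pics/side0.png

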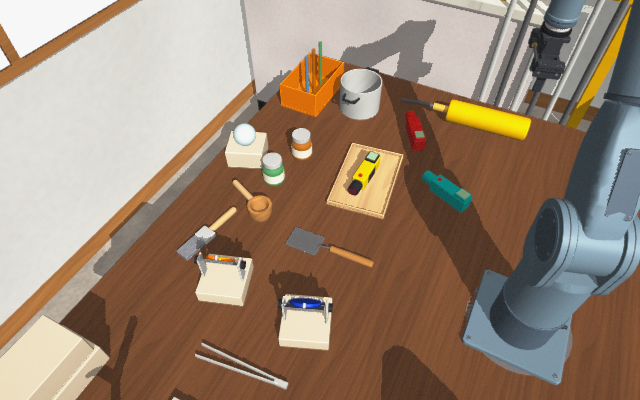

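```bash
python3 - <<'E'
from h import *
for n in['top','side']:
    z=np.load(n+'0.npz');p,P=z['p'],z['P'];hsv=cv2.cvtColor(p,cv2.COLOR_BGR2HSV);H,S,V=[hsv[...,k].astype(int) for k in range(3)]
    near=lambda x,y,r:(np.hypot(P[...,0]-x,P[...,1]-y)<r)
    for nm,m in dict(amber=near(.673,.23,.09)&(P[...,2]>.06)&(H<18)&(S>170),blue=near(.442,.23,.09)&(P[...,2]>.06)&(H>105)&(H<135)&(S>120)).items():
        Q=P[m];
        if len(Q)<10: print(n,nm,len(Q));continue
        c=np.median(Q,0);Q=Q[np.linalg.norm(Q-c,axis=1)<.045]
        for _ in range(3):
            c=Q.mean(0);w=np.linalg.svd(Q-c)[2][2];r=(Q-c)@w;Q=Q[abs(r)<max(2*r.std(),.002)]
        w*=np.sign(w[2]);print(n,nm,len(Q),c.round(4),w.round(3),'elev',np.degrees(np.arcsin(w[2])).round(1),'az',np.degrees(np.arctan2(w[1],w[0])).round(1),((Q-c)@w).std().round(4),(Q.min(0)).round(3),Q.max(0).round(3))
    # thermometer
    m=near(.5,-.26,.12)&(P[...,2]>.025)&(P[...,2]<.07)
    Q=P[m][:,:2];(c,sz,a)=cv2.minAreaRect((Q*1000).astype(np.float32));print(n,'therm',len(Q),c,sz,a)
    Y=m&(H>20)&(H<35)&(S>150);B=m&(V<60)
    print('yellow',P[Y].mean(0).round(3),'black',P[B].mean(0).round(3))
    t=near(.5,-.26,.18)&(P[...,2]>.003)&(P[...,2]<.02);print('tray',[np.round(v,1) for v in cv2.minAreaRect((P[t][:,:2]*1000).astype(np.float32))],np.percentile(P[t][:,2],[10,50,90]).round(3))
    for nm,x,y in(('amber',.673,.23),('blue',.442,.23)):
        b=near(x,y,.1)&(P[...,2]>.035)&(P[...,2]<.047);print(nm,'brick',[np.round(v,1) for v in cv2.minAreaRect((P[b][:,:2]*1000).astype(np.float32))])
        b=near(x,y,.09)&(P[...,2]>.1);print('top',P[b].max(0).round(3),P[b].min(0).round(3))
z=np.load('top0.npz')['p'];cv2.imwrite('pics/crop0.png',np.hstack([cv2.resize(z[130:265,180:250],None,fx=4,fy=4),cv2.resize(z[180:255,320:415],None,fx=5,fy=5,interpolation=2)[:540].copy() if 0 else cv2.copyMakeBorder(cv2.resize(z[180:255,320:415],None,fx=5,fy=5),0,165,0,0,0)]))
E
```

```text
top amber 216 [0.68   0.2198 0.1082] [ 0.288 -0.82   0.495] elev 29.6 az -70.7 0.0017 [0.648 0.2   0.077] [0.711 0.242 0.137]
top blue 301 [0.4473 0.2278 0.1094] [ 0.316 -0.723  0.615] elev 38.0 az -66.4 0.0021 [0.416 0.203 0.078] [0.481 0.252 0.135]
top therm 643 (512.375244140625, -255.23153686523438) (121.38091278076172, 140.68043518066406) 37.5115852355957
yellow [ 0.517 -0.255  0.049] black [ 0.516 -0.193  0.044]
tray [array([ 500.2, -259.4]), array([357.6, 354.2]), np.float64(6.1)] [0.004 0.006 0.012]
amber brick [array([677. , 226.6]), array([115.1, 113.8]), np.float64(19.8)]
top [0.735 0.262 0.144] [0.619 0.199 0.1  ]
blue brick [array([444.9, 233.4]), array([113.9, 115.5]), np.float64(22.0)]
top [0.501 0.273 0.141] [0.387 0.203 0.1  ]
side amber 66 [0.6687 0.2299 0.1256] [ 0.27  -0.805  0.528] elev 31.9 az -71.5 0.0022 [0.641 0.208 0.105] [0.705 0.243 0.138]
side blue 188 [0.4438 0.2349 0.1188] [ 0.267 -0.678  0.685] elev 43.2 az -68.5 0.0015 [0.415 0.21  0.094] [0.477 0.254 0.137]
side therm 635 (514.8179931640625, -250.2521209716797) (157.6048583984375, 42.759376525878906) 87.779052734375
yellow [ 0.51  -0.253  0.047] black [ 0.51  -0.211  0.044]
tray [array([ 500.6, -261.2]), array([350.8, 353.1]), np.float64(31.3)] [0.004 0.006 0.013]
amber brick [array([678.7, 226.4]), array([115.3, 117.8]), np.float64(20.6)]
top [0.737 0.263 0.143] [0.619 0.2   0.101]
blue brick [array([445.8, 234. ]), array([114. , 115.8]), np.float64(22.3)]
top [0.503 0.275 0.139] [0.388 0.203 0.1  ]
```

View pics/crop0.png

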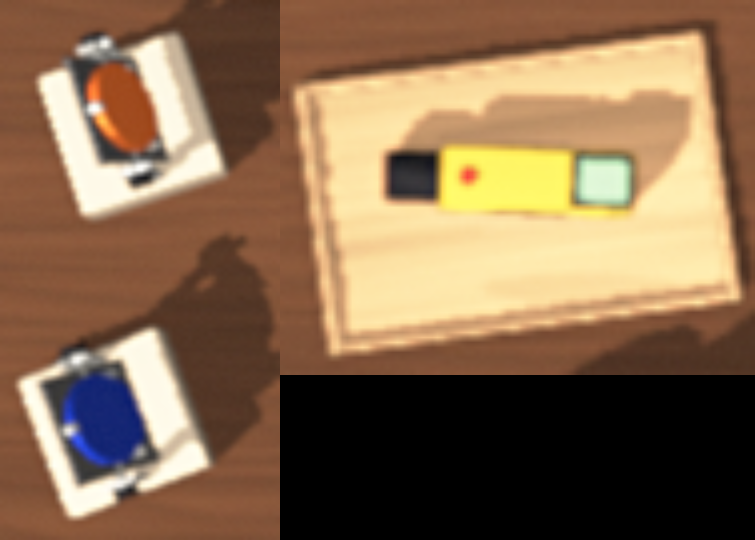

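```bash
cat >> h.py <<'E'
from scipy.spatial.transform import Rotation as R
def go(x,y,z,yaw):
    """delta in tool mm at present axes, spin (rad) so that tool y has azimuth yaw (deg, mod 180)"""
    s=env.read_state();q=s['tcp_rot'];M=R.from_quat([q[1],q[2],q[3],q[0]]).as_matrix()
    d=M.T@(np.array([x,y,z])-s['tool_pos'])*1000
    a=np.degrees(np.arctan2(M[1,1],M[0,1]));w=(yaw-a+90)%180-90
    print('t',round(s['t'],2),'tcp',np.round(s['tool_pos'],4),'yaw',round(a,2),'tilt',round(float(np.degrees(np.arccos(-M[2,2]))),2),'| delta',d.round(1),'spin',round(-np.radians(w),3),'j',np.round(s['joints'],2),'w',round(s['grip_width'],4),'gf',round(s['gripper_force'],1),'F',np.round(s['ft_force'],1))
def therm(P,x=.5,y=-.26,lo=.03,hi=.075):
    m=(np.hypot(P[...,0]-x,P[...,1]-y)<.13)&(P[...,2]>lo)&(P[...,2]<hi)
    m=cv2.morphologyEx(m.astype(np.uint8),cv2.MORPH_OPEN,np.ones((3,3)))>0
    return m
E
python3 - <<'E'
from h import *
for n in['top','side']:
    P=np.load(n+'0.npz')['P'];m=therm(P);Q=P[m]
    print(n,[np.round(v,1) for v in cv2.minAreaRect((Q[:,:2]*1000).astype(np.float32))],np.percentile(Q[:,2],[5,50,95]).round(3))
P=np.load('top0.npz')['P']
for nm,u,v in(('slab',90,235),('box',70,92),('pot',470,168),('brickball',343,85),('frit',330,134),('frit2',372,143),('bin',465,90)):
    w=P[v-12:v+13,u-12:u+13].reshape(-1,3);print(nm,np.median(w,0).round(3),w[:,2].max().round(3))
w=P[150:320,40:160];k=(w[...,2]>.02);print('slab ext',w[k].min(0).round(3),w[k].max(0).round(3),np.percentile(w[k][:,2],[10,50,90]).round(3))
go(.513,-.303,.21,-2.2)
E
python3 -m creep '[[[40,-22,0],0],[[40,-22,0],0],[[40,-22,0],0],[[40,-22,0],0],[[40,-22,0],0],[[40,-22,0],0],[[40,-22,0],0],[[40,-22,0],0]]'
```

```text
top [array([ 513.3, -253. ]), array([ 41. , 156.7]), np.float64(0.1)] [0.039 0.048 0.06 ]
side [array([ 514.5, -249.5]), array([156.1,  41.6]), np.float64(88.2)] [0.035 0.049 0.059]
slab [0.441 0.6   0.02 ] 1.639
box [0.861 0.634 0.128] 1.639
pot [ 0.673 -0.596  0.006] 0.114
brickball [ 0.915 -0.179  0.066] 1.639
frit [ 0.763 -0.138  0.057] 1.639
frit2 [ 0.737 -0.269  0.057] 1.639
bin [ 0.914 -0.574  0.007] 1.639
slab ext [ 0.286 -0.044  0.02 ] [0.628 0.711 1.639] [0.02  0.023 0.03 ]
t 0.7 tcp [ 0.1626 -0.6293  0.2096] yaw -75.51 tilt 0.0 | delta [ 4.209e+02 -2.283e+02 -4.000e-01] spin -1.28 j [ 1.25  0.54 -0.    1.54  0.    1.07 -0.07] w 0.0881 gf 0.0 F [ 0.1 -0.5  0.1]
t: 1.5
tool_pos: [0.4296, -0.3776, 0.2099]
tcp_rot: [0.0, 0.992, 0.126, 0.0]
ft_force: [0.6, -0.4, 0.5]
grip_width: 0.0883
gripper_force: 0.0
```

```bash
python3 -m creep '[[[40,-22,0],-0.14],[[0,0,0],-0.14],[[0,0,0],-0.14],[[0,0,0],-0.14],[[0,0,0],-0.14],[[0,0,0],-0.14],[[0,0,0],-0.14],[[0,0,0],-0.14]]' 88; python3 - <<'E'
from h import *
go(.514,-.3035,.012,-1)
E
```

```text
t: 2.3
tool_pos: [0.4616, -0.3477, 0.2097]
tcp_rot: [0.0, 0.772, 0.636, -0.0]
ft_force: [-0.1, -0.4, -0.0]
grip_width: 0.0882
gripper_force: 0.0
t 2.3 tcp [ 0.4616 -0.3477  0.2097] yaw -11.02 tilt 0.01 | delta [ 53.4  43.  197.7] spin -0.175 j [ 0.84  0.44 -0.36  1.72  0.18  1.02  0.23] w 0.0882 gf 0.0 F [-0.1 -0.4 -0. ]
```

```bash
python3 -m creep '[[[27,22,0],0],[[26,21,0],0],[[0,0,0],-0.09],[[0,0,0],-0.085],[[0,0,30],0],[[0,0,30],0],[[0,0,30],0],[[0,0,30],0]]' 88; python3 - <<'E'
from h import *
go(.514,-.3035,.012,-1)
p,d,i=shot('wrist');cv2.imwrite('pics/w1.png',p)
E
```

```text
t: 3.1
tool_pos: [0.5142, -0.3043, 0.0887]
tcp_rot: [0.0, 0.715, 0.699, 0.0]
ft_force: [0.4, -0.0, 0.3]
grip_width: 0.0876
gripper_force: 0.0
t 3.1 tcp [ 0.5142 -0.3043  0.0887] yaw -1.33 tilt 0.03 | delta [ 0.8 -0.3 76.6] spin -0.006 j [ 0.72  0.63 -0.36  1.75  0.29  0.81  0.2 ] w 0.0876 gf 0.0 F [ 0.4 -0.   0.3]
```

View pics/w1.png

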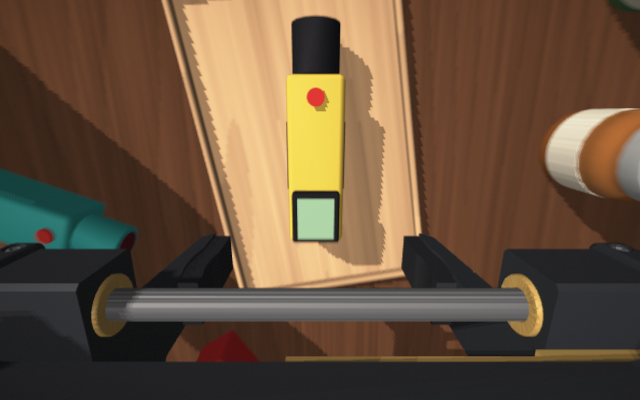

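```bash
python3 -m creep '[[[0,0,0],0],[[0,0,14],0],[[0,0,14],0],[[0,0,14],0],[[0,0,12],0],[[0,0,12],0],[[0,0,10],0],[[0,0,0],0]]' 60;  python3 -m creep '[[[0,0,0],0],[[0,0,0],0],[[0,0,0],0],[[0,0,0],0],[[0,0,0],0],[[0,0,0],0],[[0,0,0],0],[[0,0,0],0]]' 39.5
```

```text
t: 3.95
tool_pos: [0.5132, -0.3035, 0.012]
tcp_rot: [-0.001, 0.715, 0.699, -0.0]
ft_force: [1.0, -0.0, -1.1]
grip_width: 0.0594
gripper_force: 0.0
t: 4.75
tool_pos: [0.5144, -0.3043, 0.0141]
tcp_rot: [0.0, 0.715, 0.699, -0.0]
ft_force: [-2.1, -0.3, 5.8]
grip_width: 0.0396
gripper_force: 15.9
```

```bash
python3 -m creep '[[[0,0,0],0],[[0,0,0],0],[[0,0,0],0],[[0,0,0],0],[[0,0,0],0],[[0,0,0],0],[[0,0,0],0],[[0,0,0],0]]' 40; python3 -c "
from h import *
go(.514,-.3035,.012,-1)"
```

```text
t: 5.55
tool_pos: [0.5144, -0.3042, 0.0137]
tcp_rot: [0.0, 0.715, 0.699, 0.0]
ft_force: [0.7, -1.0, 1.9]
grip_width: 0.0398
gripper_force: 1.7
t 5.55 tcp [ 0.5144 -0.3042  0.0137] yaw -1.32 tilt 0.03 | delta [ 0.7 -0.4  1.7] spin -0.006 j [ 0.69  0.74 -0.32  1.78  0.34  0.68  0.16] w 0.0398 gf 1.7 F [ 0.7 -1.   1.9]
```

```bash
python3 -m creep '[[[0,0,0],0],[[0,0,0],0],[[1,0,-3],0],[[1,0,-3],0],[[1,0,-3],0],[[1,0,-3],0],[[1,0,-3],0],[[2,0,-3],0]]' 39.8; cat >> h.py <<'E'
def tilt(tag=None):
    "fit of the yellow/black body's top and side: returns its long-axis pitch from the side camera"
    for n in('side','top'):
        p,d,i=shot(n);P=pts(d,i);s=env.read_state()['tool_pos']
        hsv=cv2.cvtColor(p,cv2.COLOR_BGR2HSV);m=(np.linalg.norm(P-s,axis=2)<.2)&(hsv[...,0]>20)&(hsv[...,0]<35)&(hsv[...,1]>170)&(hsv[...,2]>100)
        k,l,st,_=cv2.connectedComponentsWithStats(m.astype(np.uint8));m=l==1+np.argmax(st[1:,4])
        Q=P[cv2.erode(m.astype(np.uint8),np.ones((3,3)))>0];
        # RANSAC planes
        rng=np.random.default_rng(0);best=(0,)
        for _ in range(400):
            a=Q[rng.choice(len(Q),3,False)];w=np.cross(a[1]-a[0],a[2]-a[0])
            if np.linalg.norm(w)<1e-5: continue
            w/=np.linalg.norm(w);c=(abs((Q-a[0])@w)<.002).sum()
            if c>best[0]: best=(c,w,a[0])
        c,w,a=best;K=Q[abs((Q-a)@w)<.002];c0=K.mean(0);w=np.linalg.svd(K-c0)[2];nn=w[2]*np.sign(w[2][2])
        print(n,len(Q),len(K),'c',c0.round(3),'normal',nn.round(3),'tilt',np.degrees(np.arccos(nn[2])).round(1),'long',w[0].round(3))
        if tag: cv2.imwrite(f'pics/{tag}_{n}.png',p)
E
python3 -c "
from h import *
go(.514,-.3035,.012,-1);tilt()"
```

```text
t: 6.35
tool_pos: [0.5142, -0.297, 0.0318]
tcp_rot: [-0.0, 0.715, 0.699, -0.0]
ft_force: [-0.8, 0.4, -1.1]
grip_width: 0.0401
gripper_force: 6.4
t 6.35 tcp [ 0.5142 -0.297   0.0318] yaw -1.32 tilt 0.01 | delta [-6.5 -0.1 19.8] spin -0.006 j [ 0.69  0.71 -0.33  1.78  0.33  0.71  0.16] w 0.0401 gf 6.4 F [-0.8  0.4 -1.1]
side 230 131 c [ 0.513 -0.244  0.056] normal [0.021 0.177 0.984] tilt 10.3 long [-0.075  0.982 -0.175]Traceback (most recent call last):
  File "<string>", line 3, in <module>
    go(.514,-.3035,.012,-1);tilt()
                            ~~~~^^
  File "h.py", line 30, in tilt
    a=Q[rng.choice(len(Q),3,False)];w=np.cross(a[1]-a[0],a[2]-a[0])
        ~~~~~~~~~~^^^^^^^^^^^^^^^^
  File "numpy/random/_generator.pyx", line 864, in numpy.random._generator.Generator.choice
ValueError: a must be a positive integer unless no samples are taken
```

```bash
sed -i "s/for n in('side','top'):/for n in('side',):/" h.py; python3 -m creep '[[[2,0,-5],0],[[2,0,-5],0],[[2,0,-5],0],[[3,0,-5],0],[[3,0,-5],0],[[3,0,-4],0],[[3,0,-4],0],[[3,0,-4],0]]' 39.8; python3 -c "
from h import *
go(.514,-.3035,.012,-1);tilt()"
```

```text
t: 7.25
tool_pos: [0.5148, -0.2758, 0.0689]
tcp_rot: [-0.0, 0.715, 0.699, -0.0]
ft_force: [-0.0, 0.5, -2.1]
grip_width: 0.0399
gripper_force: 6.0
t 7.25 tcp [ 0.5148 -0.2758  0.0689] yaw -1.31 tilt 0.01 | delta [-27.8  -0.2  56.9] spin -0.005 j [ 0.67  0.64 -0.35  1.8   0.3   0.76  0.14] w 0.0399 gf 6.0 F [-0.   0.5 -2.1]
side 272 127 c [ 0.514 -0.232  0.078] normal [0.09  0.505 0.858] tilt 30.9 long [-0.     0.862 -0.507]
```

```bash
python3 -m creep '[[[0,0,0],0],[[0,0,0],0],[[0,0,0],0],[[0,0,0],0],[[0,0,-5],0],[[0,0,-15],0],[[0,0,-20],0],[[0,0,-20],0]]' 36; python3 -m creep '[[[0,0,-20],0],[[0,0,-30],0],[[0,0,-30],0],[[0,0,-20],0],[[0,0,-10],0],[[0,0,0],0],[[0,0,0],0],[[0,0,0],0]]'; python3 -c "
from h import *
go(.514,-.3035,.012,-1);tilt('lift')"
```

```text
t: 8.1
tool_pos: [0.5148, -0.2761, 0.1302]
tcp_rot: [0.0, 0.715, 0.699, 0.0]
ft_force: [0.4, -1.1, -1.8]
grip_width: 0.0394
gripper_force: 30.0
t: 8.9
tool_pos: [0.5139, -0.2758, 0.2373]
tcp_rot: [-0.001, 0.715, 0.699, -0.0]
ft_force: [-0.6, -0.1, -1.5]
grip_width: 0.0394
gripper_force: 30.0
t 8.9 tcp [ 0.5139 -0.2758  0.2373] yaw -1.31 tilt 0.14 | delta [-28.    1.2 225.2] spin -0.005 j [ 0.73  0.43 -0.42  1.67  0.19  1.08  0.23] w 0.0394 gf 30.0 F [-0.6 -0.1 -1.5]
side 334 204 c [ 0.513 -0.23   0.244] normal [-0.023  0.513  0.858] tilt 30.9 long [ 0.03  -0.858  0.513]
```

View pics/lift_side.png

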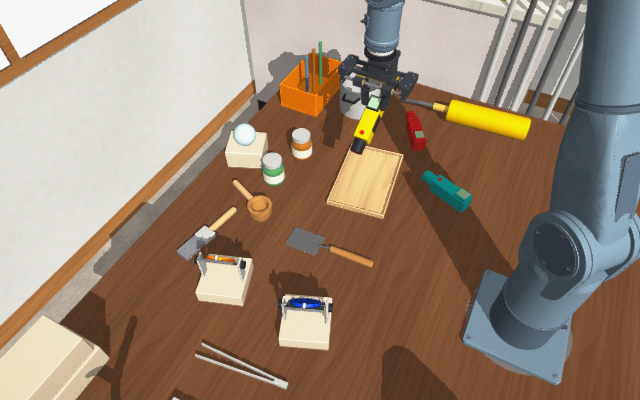

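```bash
python3 -m creep '[[[0,0,0],-0.1],[[0,0,0],-0.13],[[0,0,0],-0.1],[[20,-10,0],-0.04],[[30,-10,0],0],[[30,-10,0],0],[[30,-10,0],0],[[20,-10,0],0]]';  python3 -c "
from h import *
go(.7459,.0363,.2092,19.8)"
```

```text
t: 9.75
tool_pos: [0.4227, -0.1681, 0.2378]
tcp_rot: [-0.001, 0.574, 0.819, -0.0]
ft_force: [0.5, -1.0, -0.8]
grip_width: 0.0392
gripper_force: 30.0
t 9.75 tcp [ 0.4227 -0.1681  0.2378] yaw 19.98 tilt 0.11 | delta [ 81.7 373.6  28.3] spin 0.003 j [ 0.78  0.21 -0.57  1.97  0.14  0.99  0.5 ] w 0.0392 gf 30.0 F [ 0.5 -1.  -0.8]
```

```bash
python3 -m creep '[[[0,20,0],0],[[5,40,0],0],[[5,45,0],0],[[5,45,0],0],[[5,45,0],0],[[5,45,0],0],[[5,40,0],0],[[5,30,0],0]]';  python3 -m creep '[[[5,25,4],0],[[10,20,4],0],[[10,15,4],0],[[10,4,4],0],[[8,0,4],0],[[4,0,4],0],[[0,0,0],0],[[0,0,0],0]]'; python3 -c "
from h import *
go(.7459,.0363,.2092,19.8);tilt('meas')
p,d,i=shot('wrist');cv2.imwrite('pics/w2.png',p);np.savez('w2.npz',p=p,P=pts(d,i))
p,d,i=shot('top');np.savez('top2.npz',p=p,P=pts(d,i));q=np.load('w2.npz')['p'];cv2.imwrite('pics/m2.png',np.vstack([cv2.resize(p[120:240,160:360],(640,384))[:384],q[:216]]))"
```

```text
t: 10.55
tool_pos: [0.7052, -0.0301, 0.2369]
tcp_rot: [-0.001, 0.574, 0.819, -0.0]
ft_force: [0.4, 0.1, -2.3]
grip_width: 0.0393
gripper_force: 30.0
t: 11.35
tool_pos: [0.7479, 0.0329, 0.2149]
tcp_rot: [0.0, 0.575, 0.818, -0.0]
ft_force: [0.2, -1.0, -1.7]
grip_width: 0.0391
gripper_force: 30.0
t 11.35 tcp [0.7479 0.0329 0.2149] yaw 19.83 tilt 0.06 | delta [ 3.8 -0.7  5.7] spin 0.001 j [ 0.18  0.77 -0.52  1.2   0.37  1.27  0.02] w 0.0391 gf 30.0 F [ 0.2 -1.  -1.7]
side 442 284 c [0.73  0.077 0.22 ] normal [-0.186  0.49   0.852] tilt 31.6 long [ 0.311 -0.793  0.524]
```

View pics/m2.png

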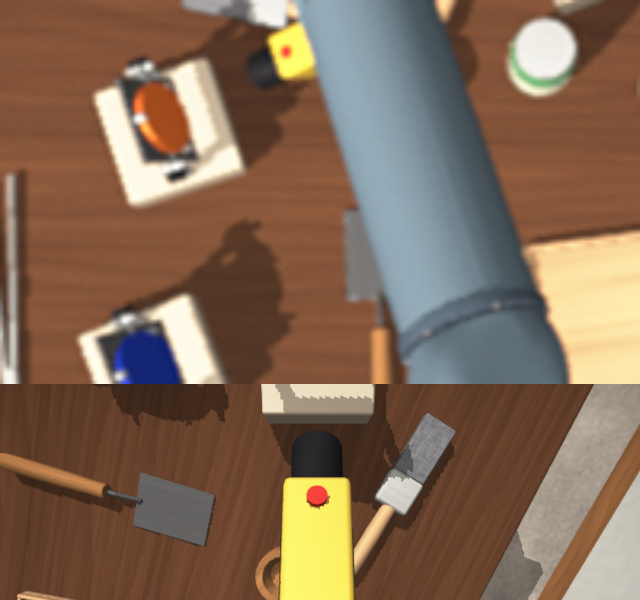

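```bash
cat > m.py <<'E'
from h import *
def lensfit(p,P,tag):
    s=env.read_state()['tool_pos'];hsv=cv2.cvtColor(p,cv2.COLOR_BGR2HSV)
    m=(np.linalg.norm(P-s,axis=2)<.2)&(hsv[...,0]>20)&(hsv[...,0]<35)&(hsv[...,1]>150)&(hsv[...,2]>100)
    Q=P[cv2.erode(m.astype(np.uint8),np.ones((3,3)))>0]
    S=np.array([.6795,.2205,.1072])
    az=np.radians(109.8);pi=np.radians(31);f=np.array([np.cos(pi)*np.cos(az),np.cos(pi)*np.sin(az),-np.sin(pi)]);l=np.array([-np.sin(az),np.cos(az),0]);u=np.cross(f,l)
    A=np.stack([f,l,u],1); q=(Q-S)@A; h=np.percentile(q[:,2],60);k=abs(q[:,2]-h)<.004;a,b=np.polyfit(q[k][:,0],q[k][:,2],1)
    print(tag,len(q),k.sum(),'top above spot',np.median(q[k][:,2]).round(4),'pitch err',np.degrees(a).round(1),'y range',np.percentile(q[k][:,1],[1,99]).round(4),'x range',np.percentile(q[k][:,0],[1,99]).round(4))
E
python3 - <<'E'
from m import *
for n in('w2','top2'):
    z=np.load(n+'.npz');lensfit(z['p'],z['P'],n)
p,d,i=shot('side');lensfit(p,pts(d,i),'side')
z=np.load('w2.npz');P=z['P'];p=z['p']
s=env.read_state()['tool_pos']
p,d,i=shot('top');P=pts(d,i);hsv=cv2.cvtColor(p,cv2.COLOR_BGR2HSV);S=[.68,.22,.107]
m=(np.linalg.norm(P-S,axis=2)<.05)&(hsv[...,0]<18)&(hsv[...,1]>170);print(m.sum(),P[m].mean(0).round(4),(P[m].min(0)+P[m].max(0))/2)
E
```

```text
w2 3855 3838 top above spot 0.0185 pitch err -0.1 y range [-0.0195  0.0183] x range [-0.2502 -0.1514]
top2 6 3 top above spot 0.0132 pitch err -1.4 y range [-0.005   0.0204] x range [-0.177  -0.1502]
side 466 409 top above spot 0.0187 pitch err -0.5 y range [-0.0168  0.0187] x range [-0.2255 -0.1503]
240 [0.6794 0.2204 0.1091] [0.67912028 0.22076519 0.10801582]
```

```bash
python3 -m creep '[[[2,0,1],0],[[3,0,1],0],[[3,0,1],0],[[2,0,1],0],[[0,0,0],0],[[0,0,0],0],[[0,0,0],0],[[0,0,0],0]]'; python3 -m creep '[[[0,0,0],0],[[0,0,0],0],[[0,0,0],0],[[0,0,0],0],[[0,0,0],0],[[0,0,0],0],[[0,0,0],0],[[0,0,0],0]]'; python3 -m creep '[[[0,0,0],0],[[0,0,0],0],[[0,0,0],0],[[0,0,0],0],[[0,0,0],0],[[0,0,0],0],[[0,0,0],0],[[0,0,0],0]]'; python3 - <<'E'
from m import *
for n in('wrist','side'):
    p,d,i=shot(n);lensfit(p,pts(d,i),n)
go(.4227,-.1681,.2378,-1.3)
E
python3 -m creep '[[[0,0,0],0],[[0,0,0],0],[[0,0,0],0],[[0,0,0],0],[[0,0,0],0],[[0,0,0],0],[[0,0,0],0],[[0,0,0],0]]'
```

```text
t: 12.4
tool_pos: [0.7447, 0.0433, 0.2106]
tcp_rot: [0.0, 0.575, 0.819, -0.0]
ft_force: [-0.3, 0.4, -1.9]
grip_width: 0.0395
gripper_force: 30.0
t: 13.2
tool_pos: [0.7446, 0.0435, 0.2106]
tcp_rot: [0.0, 0.574, 0.819, -0.0]
ft_force: [-0.8, -0.3, -1.9]
grip_width: 0.0393
gripper_force: 30.0
t: 14.0
tool_pos: [0.7447, 0.0435, 0.2106]
tcp_rot: [0.0, 0.574, 0.819, -0.0]
ft_force: [0.3, 0.3, -1.6]
grip_width: 0.0395
gripper_force: 30.0
wrist 3828 3816 top above spot 0.0206 pitch err -0.1 y range [-0.0198  0.0179] x range [-0.2368 -0.1392]
side 451 403 top above spot 0.0201 pitch err -0.4 y range [-0.0168  0.0189] x range [-0.2136 -0.1389]
t 14.1 tcp [0.7446 0.0435 0.2106] yaw 19.88 tilt 0.0 | delta [ -89.5 -374.7  -27.2] spin 0.37 j [ 0.16  0.77 -0.52  1.21  0.37  1.26  0.  ] w 0.0396 gf 30.0 F [-0.1 -1.1 -2.1]
t: 14.9
tool_pos: [0.7446, 0.0435, 0.2106]
tcp_rot: [-0.0, 0.574, 0.819, -0.0]
ft_force: [-0.1, -0.2, -2.4]
grip_width: 0.0395
gripper_force: 30.0
```

```bash
python3 -m creep '[[[-20,0,-9],0],[[-30,-10,-9],0],[[-30,-30,-9],0],[[-30,-35,0],0],[[-30,-40,0],0],[[-30,-40,0],0],[[-20,-40,0],0],[[-15,-40,0],0]]';  python3 -m creep '[[[-10,-35,0],0],[[-7,-30,0],0],[[0,-20,0],0],[[0,-5,0],0.1],[[0,0,0],0.13],[[0,0,0],0.1],[[0,0,0],0.04],[[0,0,0],0]]'; python3 - <<'E'
from h import *
go(.5145,-.2758,.075,-1.3);tilt()
E
```

```text
t: 15.7
tool_pos: [0.5919, -0.2317, 0.2376]
tcp_rot: [0.0, 0.575, 0.818, -0.0]
ft_force: [0.3, -0.7, -2.1]
grip_width: 0.0395
gripper_force: 30.0
t: 16.5
tool_pos: [0.5147, -0.2757, 0.2379]
tcp_rot: [0.0, 0.715, 0.699, 0.0]
ft_force: [-0.1, 0.0, -2.2]
grip_width: 0.0393
gripper_force: 30.0
t 16.5 tcp [ 0.5147 -0.2757  0.2379] yaw -1.32 tilt 0.03 | delta [ -0.   -0.2 162.9] spin -0.0 j [ 0.77  0.44 -0.47  1.67  0.22  1.09  0.21] w 0.0393 gf 30.0 F [-0.1  0.  -2.2]
side 354 211 c [ 0.514 -0.23   0.244] normal [-0.032  0.51   0.86 ] tilt 30.7 long [-0.031 -0.86   0.509]
```

```bash
python3 -m creep '[[[0,0,20],0],[[0,0,30],0],[[0,0,30],0],[[0,0,30],0],[[0,0,25],0],[[0,0,15],0],[[0,0,10],0],[[0,0,3],0]]';  python3 -m creep '[[[0,0,0],0],[[0,0,1],0],[[0,0,1],0],[[0,0,1],0],[[0,0,1],0],[[0,0,1],0],[[0,0,0],0],[[0,0,0],0]]'; python3 -c "
from h import *
go(.5145,-.297,.0318,-1.3)"
```

```text
t: 17.35
tool_pos: [0.5145, -0.2757, 0.0741]
tcp_rot: [-0.0, 0.715, 0.699, -0.0]
ft_force: [1.0, -0.2, -2.3]
grip_width: 0.0392
gripper_force: 30.0
t: 18.15
tool_pos: [0.5146, -0.2758, 0.0696]
tcp_rot: [0.0, 0.715, 0.699, 0.0]
ft_force: [-0.1, 0.3, -2.0]
grip_width: 0.0389
gripper_force: 30.0
t 18.15 tcp [ 0.5146 -0.2758  0.0696] yaw -1.31 tilt 0.0 | delta [-21.2   0.4  37.8] spin -0.0 j [ 0.71  0.65 -0.4   1.8   0.34  0.77  0.11] w 0.0389 gf 30.0 F [-0.1  0.3 -2. ]
```

Loosen to a light grip, then lay the tail down along the reverse arc.

```bash
python3 -m creep '[[[0,0,0],0],[[0,0,0],0],[[0,0,0],0],[[0,0,0],0],[[0,0,0],0],[[0,0,1],0],[[0,0,0],0],[[0,0,0],0]]' 39.8;  python3 -m creep '[[[-3,0,4],0],[[-3,0,4],0],[[-3,0,4],0],[[-3,0,5],0],[[-3,0,5],0],[[-2,0,5],0],[[-2,0,5],0],[[-2,0,5],0]]'; python3 -c "
from h import *
go(.5145,-.304,.0137,-1.3);tilt()"
```

```text
t: 18.95
tool_pos: [0.5146, -0.2759, 0.0686]
tcp_rot: [0.0, 0.715, 0.699, 0.0]
ft_force: [-0.8, -0.4, -1.0]
grip_width: 0.0396
gripper_force: 6.0
t: 19.75
tool_pos: [0.514, -0.2968, 0.0311]
tcp_rot: [-0.0, 0.715, 0.699, -0.0]
ft_force: [0.2, -1.3, 0.1]
grip_width: 0.0397
gripper_force: 6.0
t 19.75 tcp [ 0.514  -0.2968  0.0311] yaw -1.31 tilt 0.01 | delta [-7.1  0.7 17.4] spin -0.0 j [ 0.72  0.71 -0.38  1.78  0.37  0.72  0.12] w 0.0397 gf 6.0 F [ 0.2 -1.3  0.1]
side 236 139 c [ 0.512 -0.244  0.056] normal [-0.006  0.172  0.985] tilt 9.9 long [-0.039  0.984 -0.172]
```

```bash
python3 -m creep '[[[-1,0,3],0],[[-1,0,3],0],[[-1,0,3],0],[[-1,0,3],0],[[-1,0,2],0],[[-1,0,2],0],[[-1,0,1],0],[[0,0,0],0]]'; python3 -c "
from h import *
go(.5145,-.304,.0137,-1.3);tilt()"
```

```text
t: 20.6
tool_pos: [0.5138, -0.303, 0.0146]
tcp_rot: [-0.0, 0.715, 0.699, 0.0]
ft_force: [-0.6, 1.2, 1.1]
grip_width: 0.04
gripper_force: 6.1
t 20.6 tcp [ 0.5138 -0.303   0.0146] yaw -1.29 tilt 0.06 | delta [-0.9  0.7  0.9] spin 0.0 j [ 0.72  0.74 -0.37  1.77  0.39  0.69  0.12] w 0.04 gf 6.1 F [-0.6  1.2  1.1]
side 208 131 c [ 0.512 -0.25   0.05 ] normal [0.002 0.012 1.   ] tilt 0.7 long [ 0.02  -1.     0.012]
```

Flat (0.7°). Release, and retreat upward.

```bash
python3 -m creep '[[[0,0,0.5],0],[[0,0,0],0],[[0,0,0],0],[[0,0,0],0],[[0,0,0],0],[[0,0,0],0],[[0,0,0],0],[[0,0,0],0]]' 60;  python3 -m creep '[[[0,0,-5],0],[[0,0,-15],0],[[0,0,-25],0],[[0,0,-30],0],[[0,0,-30],0],[[0,0,-30],0],[[0,0,-20],0],[[0,0,0],0]]'; python3 - <<'E'
from h import *
tilt('end');p,d,i=shot('side');P=pts(d,i);Q=P[therm(P)]
print([np.round(v,1) for v in cv2.minAreaRect((Q[:,:2]*1000).astype(np.float32))],np.percentile(Q[:,2],[5,50,95]).round(3));go(.5,-.3,.2,-1.3)
E
```

```text
t: 21.45
tool_pos: [0.5139, -0.3038, 0.0141]
tcp_rot: [0.0, 0.715, 0.699, -0.0]
ft_force: [1.0, -0.6, -0.9]
grip_width: 0.0598
gripper_force: 0.0
t: 22.25
tool_pos: [0.5161, -0.3047, 0.1734]
tcp_rot: [0.003, 0.715, 0.699, 0.001]
ft_force: [-0.4, 0.5, -0.9]
grip_width: 0.0598
gripper_force: 0.0
side 218 119 c [ 0.511 -0.25   0.05 ] normal [0.007 0.008 1.   ] tilt 0.6 long [-0.039  0.999 -0.008]
[array([ 514.9, -250.9]), array([155.6,  41.9]), np.float64(89.2)] [0.034 0.049 0.059]
t 22.35 tcp [ 0.5139 -0.3039  0.1698] yaw -1.32 tilt 0.06 | delta [  3.6 -14.  -30.2] spin -0.0 j [ 0.79  0.53 -0.45  1.7   0.27  0.97  0.21] w 0.0603 gf 0.0 F [0.4 0.4 0. ]
```

View pics/end_side.png

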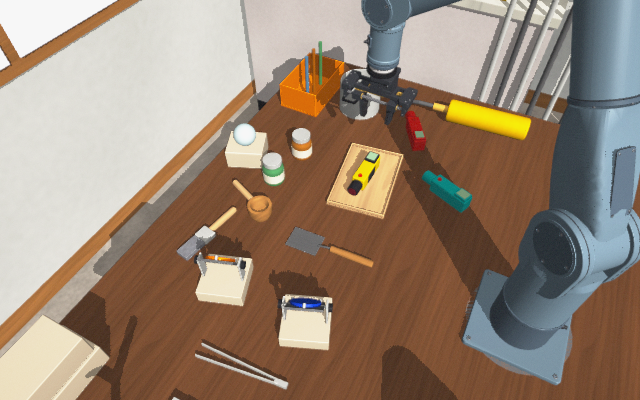

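The thermometer (365,172) lies flat in its tray, the gripper is clear above it, and everything else is where it was.

```bash
python3 -c "
from plant import ticket
print(ticket.hand_in())"
```

```text
the job is handed in; nothing more can be done
None
```

I held the thermometer on the amber disc for about 2.5 s, roughly 10 cm off and square to within a few degrees, laid it back flat in its tray and let go; I handed the job in at about 22 s, and no verdict was returned.

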